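# Lock the bayonet cap onto a junction box

## Task

Close the port of the grey junction box with the loose orange cap: set its two lugs into the slots of the blue collar, press it down against the spring, turn it clockwise by about 50 degrees and let the spring lift it into its catch, so that it stays locked when let go. Work by feel and do not force the cap against the box, and leave the other things on the bench where they are.

Things in the scene. Friction and masses are not known exactly. Their poses are not given: they have to be found in the camera images.
- cap_center (a point): Half-way up the loose orange bayonet cap, on its axis, 29 mm above its lowest point; z up the axis, x along its grip bar. 58 mm high, 110 g, standing on its white nose: 32 mm thick, lowest 3.5 mm tapered to 25 mm, 0 to 21 mm up. Orange flange 62 mm in diameter, 21 to 28 mm up. A half turn makes no difference to it.
- cap_bar (a point): Centre of the cap's upright orange grip bar, 46 mm long (along x), 14 mm thick (along y), 28 to 58 mm above the cap's lowest point; pinch it across its 14 mm.
- cap_lugs (a point): On the cap's axis, at the level of the undersides of its two white lugs, 6 mm above its lowest point. The lugs stand out of the nose on opposite sides, along the cap's x (under the ends of the bar): 8 mm wide, 5 mm high, reaching 25 mm from the axis.
- port: Grey junction box, 160 (x) x 130 (y) mm, 50 mm high, fixed to the bench; origin at the centre of its underside. A collar with a blue lip (the port), 76 mm in diameter, stands in the middle of its top, its upper face 74 mm above the bench. Made to be pressed with 5 to 15 N; 40 N between cap and box damages it.
- port_mouth (a point): Centre of the collar's round 34 mm hole, at its upper face; axes as the box's. Two slots for the lugs, on opposite sides, 28 degrees wide, out to 26.5 mm, yellow stripe at each. The collar does not turn, but was clocked by hand: the line of the slots lies up to 23 degrees either way of the box's x, not measured: see or feel it. A lug has about 3 degrees to spare either way.
- port_lip (a point): On the port's axis at the underside of the collar's 6 mm lip. Lugs below this level by their 5 mm height (11 mm pressed from resting on the upper face; 14 mm is the hard end) can turn clockwise, seen from above; never anticlockwise. 50 degrees on (9 either way) is a pocket 2.5 mm deep in the lip: let up there, the lugs rise into it and are locked. A hard stop ends the turn at 60 degrees.
- port_pad (a point): On the port's axis, top of the steel spring pad as it stands when free, 7 mm below the collar's upper face. It pushes the cap's nose up with 3 N at first and 0.5 N more for each mm. A locked cap has its flange about 6.5 mm above the collar; an unlocked one springs up to 14 mm above it.
- breaker_mid (a point): Centre of a white circuit breaker module standing on the bench, 70 x 36 mm and 72 mm high; not to be moved.
- tape_mid (a point): Centre of a flat green tape roll on the bench, 68 mm in diameter, 19 mm high; not to be moved.
- can_mid (a point): Centre of a small aluminium and blue spray can on the bench, 48 mm in diameter, 100 mm high; not to be moved.
Not all that is in view belongs to the job. Several things look just like the part that bears cap_center: the one meant starts farthest from the robot's base.

How it is judged:
By the outcome, as a careful person would: the job done as asked, in the order asked, and still so for the second after the job is handed in, with the robot touching nothing.
It also fails if it takes over 67 s, if anything falls off the work surface, if the arm or the gripper's body presses on something with over 40 N, if the wrist force passes 120 N, or if a joint passes its speed limit or range.

## Robot

A 6-joint arm with a two-finger parallel gripper is mounted at the origin on the work surface. World frame = base frame: x ahead of the robot, y to its left, z up, the work surface at z = 0. Lengths are in m, angles in degrees, forces in N, time in s.
With the tool pointing down it reaches from about 0.25 to 0.725 m from the base axis. Payload 9.7 kg.
Tool frame: the origin (TCP) lies at the very end of the fingers, on their centre line; the grasp point (between the pads) lies grasp_offset behind it (grasp_offset is the distance from the TCP to the grasp point, in m); z points along the fingers, y is the line along which they close (so a half turn about z gives the same grasp; the last joint's range is limited). The gripper opens to 85 mm and grips with 20 to 120 N. Pads are 22 mm wide; open, the fingers measure 114 mm over their backs; the gripper's body (76 mm by 85 mm) begins 54 mm behind the grasp point. The pads swing forward as they close: fully open they stand 13 mm farther back than shut.
Start: joints at [74.714, 4.979, 10.078, 95.1, 0, 90], TCP at [0.145, 0.531, 0.231] pointing down, gripper open.
Joint ranges: [-179.16, 179.16], [-48.56, 103.87], [-65.8, 70.77], [-126.05, 130.52], [-82.76, 87.17], [-180, 180]. Speed limits (degrees/s): [127.2, 127.2, 147.25, 180, 180, 180].

## Interface

Orientations are given as [roll, pitch, yaw] about the fixed x, y, z axes, in that order (R = Rz(yaw) Ry(pitch) Rx(roll)).
In Python, from workcell import get_obs, camera, calibration, job_done, recognise, cut_out, mark_of, grasp_offset gives the robot as it stands.
- The arm moves only by the tool servo_tool, never from a script. Its argument "moves" is a list of rows, each a list of 3 entries, a list of its own where there are three numbers: the turn, a rotation vector about the tool's x, y, z in degrees, then the shift along the tool's x, y, z in m, then the opening in per cent of the stroke, from 0 (shut) to 100 (fully open). In form: [[[ax, ay, az], [x, y, z], claw], ...]. A call has 1 to 12 rows; each row shifts and turns the commanded pose from where the row before left it, along the tool's axes as they then stand; what a row does not reach is not made up. A row lasts 1/10 s, in which the tool goes at most 50 mm and 8.59 degrees, less where a joint would pass 70% of its speed; a pose out of reach is approached as far as the arm can. A call is refused whole if a number of a shift passes 0.05 or a number of a turn 8.59, either way. A call with a gripper value outside its range is refused whole. The fingers move at their own pace and stop on an object; "force" is the grip in N (left out, the last holds). Time passes only in rows, so rows that do not move let the fingers close. It gives the time, the measured TCP pose, the force, the opening and the grip force at its end, in the units of the state.
- get_obs(): the state, without advancing time (a new reading comes with each control period).
- camera(name): name is "side" or "top" or "wrist"; returns (picture, depth): 384x512x3 uint8, red, green, blue; 384x512 float32, m along the optical axis (not along the pixel's ray), 0 where there is no reading.
- calibration(name): a dict with "camera_matrix" (3x3 intrinsics, pixels), "R" (3x3) and "t" (3): a world point X has camera coordinates R X + t. Camera axes: x right, y down, z forward; pixel columns grow to the right and rows downward; lengths in m; the calibration is good to about 2 mm. A picture is of the moment at which its call begins: read the wrist's pose just before it. calibration takes no time and is no camera call; for the wrist camera it gives the pose at the moment of the call.
- job_done(): hands the job in; it is judged then, once.
Trained networks look in the newest picture that a camera, given by its name, has taken for a name from the list of things; names that differ only in an ending like _2 or _b are one class to them, and where a whole thing is asked for, a point or a joint stands for the part that bears it (a point fixed in the world has none). Each returns a list of dicts, best first, with "score" (0 to 1); they miss things now and then, are a little off and sometimes report something else, mostly with a low value. They report only what shows in the picture. A call takes as long as a camera call. They do not tell look-alikes from the thing itself.
- recognise(name, camera): "xyz" ([x, y, z] in m, in the coordinates of the camera as it stood for that picture, good to about 4 mm: the middle of the surface that is visible of it).
- cut_out(name, camera): "mask" (384x512 bool, what is visible of it).
- mark_of(name, camera): "xyz" ([x, y, z] in m, in the coordinates of the camera as it stood for that picture, good to about 4 mm: a listed point, or the origin of a listed thing).
The state is a dict: "time": time; "q": joint angles; "qd": joint speeds; "joint_efforts": joint torques, N m; "ee_pos": TCP position; "tcp_rot": TCP orientation; "wrist_force": force on the tool from outside, world axes, zero at the start; "torque": the same for the moment, N m; "opening": finger opening in m; "grasp_force": force on a finger pad.
Only numpy, scipy, OpenCV 4.12 (cv2) and the standard library are available. Lean on these libraries where they do the work, as an engineer would, in place of code of your own. Each camera call takes 0.05 s, during which the arm holds its last target. There are 200 camera calls.

## Working session

There is one attempt and no reset: what is moved stays moved. The work goes in short steps, Python scripts to look and compute and a tool call to move; the robot and the scene stay as the last step left them, time stands still between calls to the robot, and variables do not carry over. Pictures are saved under pics/ and viewed, at most 10 in all, crops included, and the job is handed in when it is done.

Besides the shell and the picture viewer there is one more tool, called after ">>>" by a JSON object that holds its "name" and its "arguments", one argument or row to a line. servo_tool: Moves the arm, as the interface text tells. Its arguments: {"type":"object","properties":{"moves":{"type":"array"},"force":{"type":"number"}},"required":["moves"]}

```bash
mkdir -p pics
cat > h.py <<'E'
from workcell import *
import numpy as np, cv2
def w(name,xyz,c=None):
    c=c or calibration(name); return np.array(c["R"]).T@(np.array(xyz)-np.array(c["t"]))
def px(name,X,c=None):
    c=c or calibration(name); p=np.array(c["camera_matrix"])@(np.array(c["R"])@np.array(X)+np.array(c["t"])); return p[:2]/p[2]
def save(n,im): cv2.imwrite('pics/'+n,cv2.cvtColor(im,cv2.COLOR_RGB2BGR))
E
python3 - <<'E'
from h import *
o=get_obs();print(o);print(grasp_offset)
ims=[]
for n in("top","side"):
    im,d=camera(n);ims.append(im)
    for t in("cap_center","cap_bar","port_mouth","port","breaker_mid","tape_mid","can_mid"):
        for r in mark_of(t,n)[:4]:
            X=w(n,r["xyz"]);print(n,t,round(r["score"],2),X.round(3),px(n,X).round())
save('a.png',cv2.resize(np.vstack(ims),(800,1200))[:600]);save('top.png',ims[0]);save('side.png',ims[1])
E
```

```text
{'time': 0.0, 'q': array([7.47146078e+01, 5.01020010e+00, 1.00354796e+01, 9.50982801e+01,
       8.63293453e-04, 8.99995033e+01]), 'qd': array([ 0.07579435,  0.01568294, -0.08847014,  0.01297847, -0.05337054,
       -0.00621791]), 'joint_efforts': array([ 1.32431713e-03, -5.20384920e+01,  4.64807296e+01,  1.61615212e-02,
       -7.96650255e-06,  2.49581412e-06]), 'ee_pos': array([0.14493417, 0.53033757, 0.23060088]), 'tcp_rot': array([-1.79926999e+02, -8.63925641e-04,  1.64715103e+02]), 'wrist_force': array([0.79408541, 0.78007488, 0.30490329]), 'torque': array([ 0.00711584,  0.00443879, -0.0259195 ]), 'grasp_force': 0.0, 'opening': 0.08555329435100871}
0.0187
top cap_center 0.76 [0.444 0.125 0.03 ] [231. 217.]
top cap_center 0.63 [0.378 0.033 0.029] [276. 248.]
top cap_center 0.59 [0.34  0.138 0.026] [225. 267.]
top cap_bar 0.89 [0.336 0.139 0.046] [223. 269.]
top cap_bar 0.84 [0.376 0.039 0.045] [273. 249.]
top cap_bar 0.59 [0.444 0.12  0.041] [233. 216.]
top cap_bar 0.44 [ 0.482 -0.158 -0.002] [361. 200.]
top port_mouth 0.59 [ 0.479 -0.157  0.076] [371. 196.]
top port 0.83 [ 0.481 -0.156 -0.002] [361. 201.]
top breaker_mid 0.8 [0.562 0.272 0.035] [162. 162.]
top tape_mid 0.84 [0.629 0.124 0.012] [233. 135.]
top tape_mid 0.46 [ 0.48  -0.154 -0.003] [360. 201.]
top can_mid 0.63 [0.366 0.288 0.052] [148. 255.]
side cap_center 0.8 [0.451 0.118 0.032] [216. 191.]
side cap_center 0.76 [0.383 0.037 0.034] [209. 224.]
side cap_center 0.59 [0.344 0.138 0.031] [168. 205.]
side cap_bar 0.96 [0.448 0.122 0.047] [214. 185.]
side cap_bar 0.56 [0.383 0.035 0.048] [208. 219.]
side cap_bar 0.56 [0.346 0.14  0.044] [168. 199.]
side port_mouth 0.67 [ 0.488 -0.149  0.08 ] [309. 242.]
side port 0.89 [ 0.483 -0.153  0.001] [305. 272.]
side breaker_mid 0.63 [0.566 0.279 0.038] [221. 137.]
side tape_mid 0.71 [0.628 0.129 0.016] [276. 165.]
side can_mid 0.74 [0.369 0.289 0.053] [147. 158.]
```

Run:
```python
import cv2,numpy as np
a=cv2.imread('pics/top.png');s=cv2.imread('pics/side.png')
cv2.imwrite('pics/v1.png',np.hstack([cv2.resize(a[100:310,120:430],(800,542))]))
cv2.imwrite('pics/v2.png',cv2.resize(s,(800,600)))
```

```text
(no output)
```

View pics/v1.png

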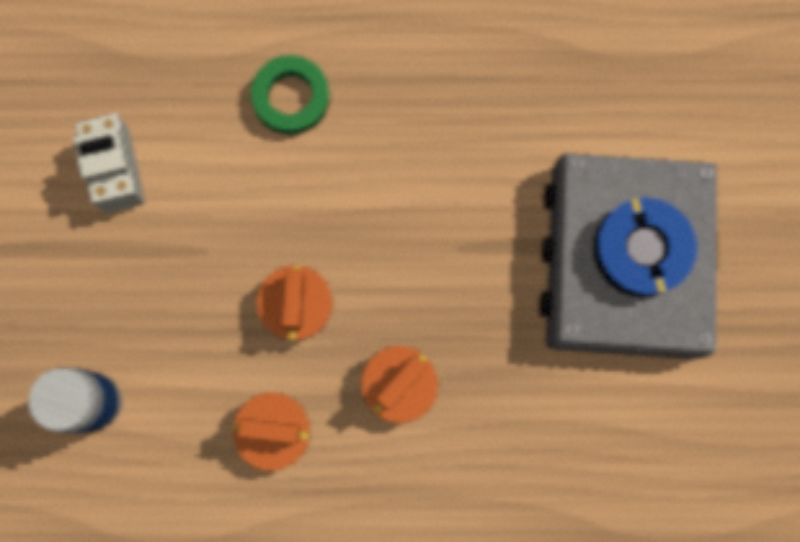

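View pics/v2.png

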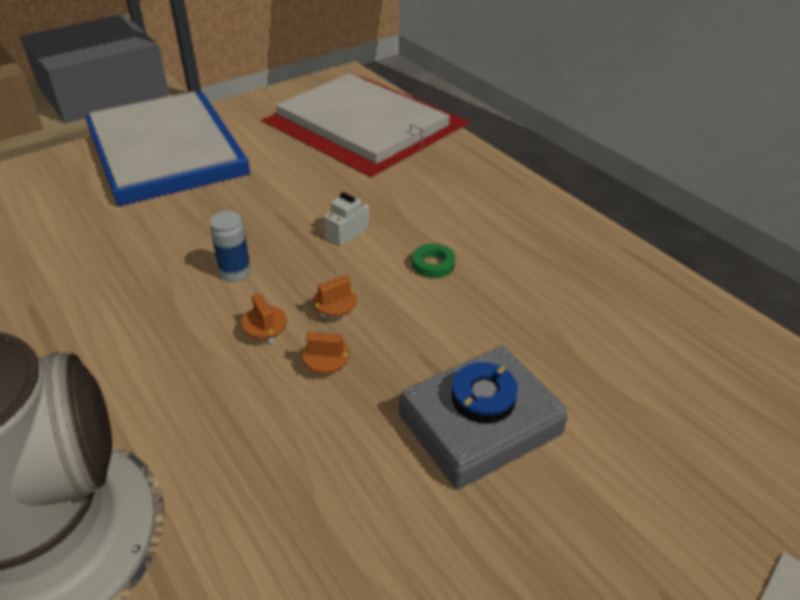

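The top picture shows three identical caps: (231,217) at 0.46 m from the base, (276,248) at 0.38 m and (225,267) at 0.37 m. The farthest, (231,217), is the one I want; its bar lies roughly along x. The collar is at (371,196), with its slots about 16° from x. The side view agrees, so I'm setting out.

>>> {"name": "servo_tool", "arguments": {
  "moves": [
    [[0,0,0],[-0.033,-0.026,0],100],
    [[0,0,0],[-0.033,-0.026,0],100],
    [[0,0,0],[-0.033,-0.026,0],100],
    [[0,0,0],[-0.033,-0.026,0],100],
    [[0,0,0],[-0.033,-0.026,0],100],
    [[0,0,0],[-0.033,-0.026,0],100],
    [[0,0,0],[-0.033,-0.026,0],100],
    [[0,0,0],[-0.033,-0.026,0],100],
    [[0,0,0],[-0.033,-0.026,0],100],
    [[0,0,0],[-0.033,-0.026,0],100],
    [[0,0,0],[-0.033,-0.026,0],100],
    [[0,0,0],[-0.033,-0.026,0],100]
  ]
}}

```text
time: 2.0
ee_pos: [0.4455, 0.1235, 0.2315]
tcp_rot: [180.0, 0.0, 164.7]
wrist_force: [0.5, 0.1, -1.1]
opening: 0.0855
grasp_force: 0.0
```

>>> {"name": "servo_tool", "arguments": {
  "moves": [
    [[0,0,-6.6],[0,0,0],100],
    [[0,0,-6.6],[0,0,0],100],
    [[0,0,0],[0,0,0],100],
    [[0,0,0],[0,0,0],100]
  ]
}}

```text
time: 2.4
ee_pos: [0.4447, 0.1252, 0.2314]
tcp_rot: [180.0, 0.0, 177.7]
wrist_force: [-0.5, 0.4, -0.2]
opening: 0.0852
grasp_force: 0.0
```

```bash
cat > look.py <<'E'
from h import *
import sys
o=get_obs();print(o['time'],o['ee_pos'].round(4),o['tcp_rot'].round(2),o['wrist_force'].round(2),o['opening'].round(4))
c=calibration("wrist");im,d=camera("wrist");save(sys.argv[1],im)
for t in sys.argv[2:]:
    for r in mark_of(t,"wrist")[:3]:
        X=w("wrist",r["xyz"],c);print(t,round(r["score"],2),X.round(4),px("wrist",X,c).round())
np.savez('last.npz',im=im,d=d,**{k:np.array(v) for k,v in c.items()})
E
python3 look.py w1.png cap_bar cap_center
```

```text
Traceback (most recent call last):
  File "look.py", line 3, in <module>
    o=get_obs();print(o['time'],o['ee_pos'].round(4),o['tcp_rot'].round(2),o['wrist_force'].round(2),o['opening'].round(4))
                                                                                                     ^^^^^^^^^^^^^^^^^^
AttributeError: 'float' object has no attribute 'round'
```

```bash
sed -i "s/o\['opening'\].round(4)/o['opening']/" look.py
python3 look.py w1.png cap_bar cap_center
```

```text
2.4 [0.4447 0.1252 0.2314] [1.8000e+02 1.0000e-02 1.7773e+02] [-0.55  0.37 -0.23] 0.08516625109450592
cap_bar 0.77 [0.4487 0.122  0.0466] [252. 170.]
cap_bar 0.76 [0.3444 0.1398 0.0432] [265.  69.]
cap_bar 0.59 [0.3828 0.0308 0.0449] [163. 112.]
cap_center 0.61 [0.3807 0.0355 0.0317] [170. 109.]
cap_center 0.59 [0.4469 0.1226 0.0299] [253. 165.]
cap_center 0.57 [0.3444 0.1415 0.0313] [266.  69.]
```

View pics/w1.png

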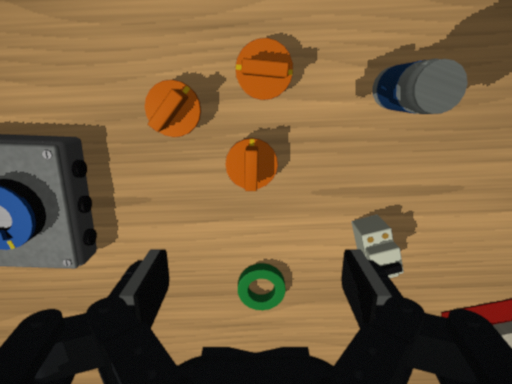

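The wrist view shows the target cap at (252,165) with its bar close to upright in the picture, and the look-alikes at (170,109) and (265,69). I'll measure the bar top from depth.

```bash
cat > bar.py <<'E'
from h import *
z=np.load('last.npz');d=z['d'];K=z['camera_matrix'];R=z['R'];t=z['t']
v,u=np.mgrid[0:384,0:512]
P=np.stack([(u-K[0,2])/K[0,0]*d,(v-K[1,2])/K[1,1]*d,d],-1)@np.eye(3)
P=(P-t)@R
def sel(c,r,z0,z1): return P[(d>0)&(np.hypot(P[...,0]-c[0],P[...,1]-c[1])<r)&(P[...,2]>z0)&(P[...,2]<z1)]
E
python3 - <<'E'
from bar import *
b=sel((.447,.122),.04,.05,.07); print(len(b),b[:,2].mean(),cv2.minAreaRect((b[:,:2]*1000).astype(np.float32)),b.mean(0))
e,V=np.linalg.eigh(np.cov(b[:,:2].T));print(np.degrees(np.arctan2(V[1,1],V[0,1])))
f=sel((.447,.122),.045,.022,.033);print(len(f),cv2.minEnclosingCircle((f[:,:2]*1000).astype(np.float32)),f[:,2].mean())
E
```

```text
547 0.057152568625071745 ((446.2217102050781, 120.36836242675781), (14.035141944885254, 45.67829895019531), 85.92453002929688) [0.44541079 0.12045381 0.05715257]
175.67715969530124
1562 ((446.50830078125, 120.61630249023438), 31.030351638793945) 0.027400852675156746
```

>>> {"name": "servo_tool", "arguments": {
  "moves": [
    [[0,0,1.9],[0,0,0],100],
    [[0,0,0],[-0.002,-0.0046,0],100],
    [[0,0,0],[0,0,0.03],100],
    [[0,0,0],[0,0,0.03],100],
    [[0,0,0],[0,0,0.03],90],
    [[0,0,0],[0,0,0.03],75],
    [[0,0,0],[0,0,0.025],60],
    [[0,0,0],[0,0,0.02],60],
    [[0,0,0],[0,0,0.015],60],
    [[0,0,0],[0,0,0.01],60],
    [[0,0,0],[0,0,0.006],60],
    [[0,0,0],[0,0,0],60]
  ],
  "force": 50
}}

```text
time: 3.75
ee_pos: [0.4463, 0.1204, 0.0351]
tcp_rot: [-180.0, -0.0, 176.0]
wrist_force: [-0.6, 0.6, 0.2]
opening: 0.0509
grasp_force: 0.0
```

>>> {"name": "servo_tool", "arguments": {
  "moves": [
    [[0,0,0],[0,0,0],40],
    [[0,0,0],[0,0,0],25],
    [[0,0,0],[0,0,0],10],
    [[0,0,0],[0,0,0],0],
    [[0,0,0],[0,0,0],0],
    [[0,0,0],[0,0,0],0],
    [[0,0,0],[0,0,0],0]
  ],
  "force": 50
}}

```text
time: 4.45
ee_pos: [0.447, 0.1206, 0.0362]
tcp_rot: [180.0, 0.1, 176.0]
wrist_force: [0.4, 0.3, 5.8]
opening: 0.0128
grasp_force: 50.0
```

>>> {"name": "servo_tool", "arguments": {
  "moves": [
    [[0,0,0],[0,0,-0.005],0],
    [[0,0,0],[0,0,-0.02],0],
    [[0,0,0],[0,0,-0.03],0],
    [[0,0,0],[0,0,-0.03],0],
    [[0,0,0],[0,0,-0.03],0],
    [[0,0,0],[0,0,-0.03],0],
    [[0,0,0],[0,0,0],0],
    [[0,0,0],[0,0,0],0],
    [[0,0,0],[0,0,0],0]
  ],
  "force": 80
}}

```text
time: 5.35
ee_pos: [0.4459, 0.1203, 0.1791]
tcp_rot: [-180.0, -0.1, 176.0]
wrist_force: [-0.5, 0.4, -1.6]
opening: 0.0127
grasp_force: 78.0
```

```bash
python3 look.py w2.png cap_lugs cap_bar port_mouth
python3 - <<'E'
from h import *
for n in("top","side"):
    im,d=camera(n);save(n+'2.png',im)
    for t in("cap_center","port_mouth","port"):
        for r in mark_of(t,n)[:4]:
            X=w(n,r["xyz"]);print(n,t,round(r["score"],2),X.round(3),px(n,X).round())
    if n=="side": cv2.imwrite('pics/s2.png',cv2.resize(cv2.cvtColor(im,4)[100:260,140:360],(660,480)))
# slot line: yellow on collar, in top picture
n="top";im=cv2.cvtColor(cv2.imread('pics/top.png'),4);c=calibration(n)
h=cv2.cvtColor(im,cv2.COLOR_RGB2HSV)
K=np.array(c["camera_matrix"]);R=np.array(c["R"]);t=np.array(c["t"])
m=((h[...,0]>18)&(h[...,0]<35)&(h[...,1]>110)&(h[...,2]>120)).astype(np.uint8)
m[:,:345]=0;m[:,395:]=0;m[:170]=0;m[220:]=0
k,l,st,ce=cv2.connectedComponentsWithStats(m)
for i in range(1,k):
    r=R.T@np.linalg.inv(K)@[*ce[i],1];C=-R.T@t;print(st[i,4],ce[i].round(1),(C+r*(.074-C[2])/r[2]).round(4))
b=((h[...,0]>105)&(h[...,0]<125)&(h[...,1]>150)).astype(np.uint8);b[:,:345]=0;b[:,395:]=0
print(cv2.minEnclosingCircle(np.argwhere(b)[:,::-1].astype(np.float32)))
E
```

```text
5.35 [0.4459 0.1203 0.1791] [-1.7997e+02 -1.0000e-01  1.7601e+02] [-0.47  0.39 -1.57] 0.012711877901641204
cap_lugs 0.96 [0.4462 0.12   0.1502] [254. 227.]
cap_lugs 0.59 [0.3433 0.1428 0.0055] [271.  65.]
cap_lugs 0.54 [0.3696 0.2847 0.05  ] [443.  81.]
cap_bar 0.85 [0.4475 0.1211 0.1892] [256. 263.]
cap_bar 0.75 [0.3793 0.0355 0.0429] [155. 114.]
cap_bar 0.66 [0.3472 0.1388 0.0429] [268.  66.]
port_mouth 0.72 [0.6304 0.1266 0.0083] [270. 312.]
top port_mouth 0.62 [ 0.477 -0.155  0.079] [371. 196.]
side cap_center 0.97 [0.45  0.116 0.177] [212. 137.]
side cap_center 0.66 [0.385 0.037 0.035] [209. 223.]
side cap_center 0.65 [0.342 0.138 0.033] [168. 204.]
side cap_center 0.25 [0.568 0.279 0.039] [222. 137.]
side port_mouth 0.78 [ 0.491 -0.151  0.075] [311. 244.]
3 [366. 179.] [ 0.5133 -0.1493  0.074 ]
5 [375.6 210.4] [ 0.4494 -0.1648  0.074 ]
((369.5423889160156, 195.80389404296875), 18.928667068481445)
```

View pics/s2.png

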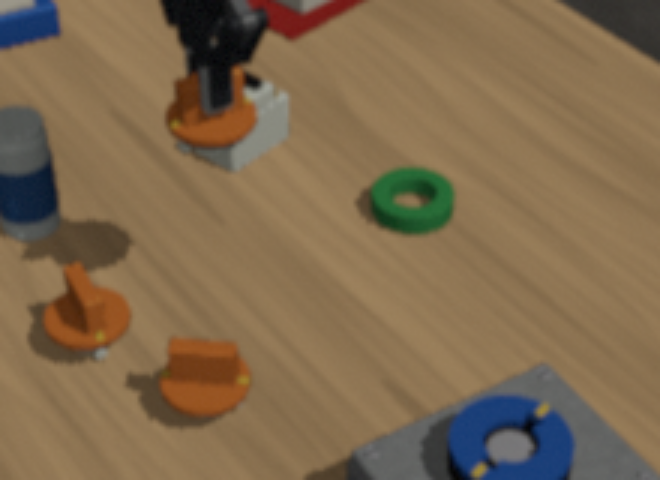

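The cap hangs level in the gripper and nothing else has moved. Now I'll look at the collar from close by.

>>> {"name": "servo_tool", "arguments": {
  "moves": [
    [[0,0,0],[-0.0166,-0.0335,-0.004],0],
    [[0,0,0],[-0.0166,-0.0335,-0.004],0],
    [[0,0,0],[-0.0166,-0.0335,-0.004],0],
    [[0,0,0],[-0.0166,-0.0335,-0.004],0],
    [[0,0,0],[-0.0166,-0.0335,-0.004],0],
    [[0,0,0],[-0.0166,-0.0335,-0.004],0],
    [[0,0,0],[-0.0166,-0.0335,-0.004],0],
    [[0,0,0],[-0.0166,-0.0335,-0.004],0],
    [[0,0,0],[0,0,0],0],
    [[0,0,0],[0,0,0],0],
    [[0,0,0],[0,0,0],0]
  ]
}}

```text
time: 7.05
ee_pos: [0.56, -0.1556, 0.2122]
tcp_rot: [180.0, -0.0, 176.0]
wrist_force: [0.1, 0.4, -1.2]
opening: 0.0123
grasp_force: 78.3
```

```bash
python3 look.py w3.png port_mouth port
python3 - <<'E'
from bar import *
im=z['im'];h=cv2.cvtColor(im,cv2.COLOR_RGB2HSV)
col=sel((.481,-.157),.06,.068,.082);print(len(col),col[:,2].mean(),cv2.minEnclosingCircle((col[:,:2]*1000).astype(np.float32)))
m=((h[...,0]>18)&(h[...,0]<35)&(h[...,1]>110)&(h[...,2]>100)&(np.hypot(P[...,0]-.481,P[...,1]+.157)<.055)).astype(np.uint8)
k,l,st,ce=cv2.connectedComponentsWithStats(m)
C=-R.T@t
for i in range(1,k):
    r=R.T@np.linalg.inv(K)@[*ce[i],1];print(st[i,4],ce[i].round(1),(C+r*(.074-C[2])/r[2]).round(4))
E
```

```text
7.05 [ 0.56   -0.1556  0.2122] [ 1.7998e+02 -3.0000e-02  1.7603e+02] [ 0.06  0.35 -1.19] 0.012341499281562815
port_mouth 0.88 [ 0.4881 -0.1503  0.0752] [255. 100.]
port_mouth 0.25 [ 0.5616 -0.1541  0.1786] [257. 226.]
port 0.76 [ 4.859e-01 -1.543e-01  3.000e-04] [251.  96.]
4601 0.0734941269321229 ((483.6755065917969, -156.09571838378906), 37.9489631652832)
68 [236.6  57.2] [ 0.4523 -0.1634  0.074 ]
55 [259.3 131.1] [ 0.5158 -0.1482  0.074 ]
112 [254.4 196.2] [ 0.5785 -0.157   0.074 ]
1 [256. 205.] [ 0.5878 -0.1561  0.074 ]
```

View pics/w3.png

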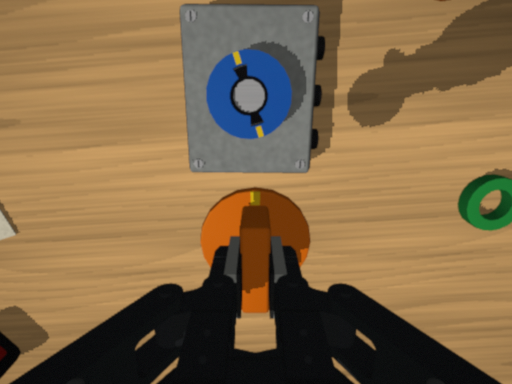

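The wrist picture shows the collar centred at (249,95), with yellow stripes at (237,57) and (259,131). The slots lie at 13.5° and the port is at (0.4837, -0.156).

>>> {"name": "servo_tool", "arguments": {
  "moves": [
    [[0,0,0],[0.0254,-0.0019,0],0],
    [[0,0,0],[0.0254,-0.0019,0],0],
    [[0,0,0],[0.0254,-0.0019,0],0],
    [[0,0,-5.83],[0,0,0],0],
    [[0,0,-5.83],[0,0,0],0],
    [[0,0,-5.83],[0,0,0],0],
    [[0,0,0],[0,0,0.03],0],
    [[0,0,0],[0,0,0.03],0],
    [[0,0,0],[0,0,0.025],0],
    [[0,0,0],[0,0,0],0],
    [[0,0,0],[0,0,0],0],
    [[0,0,0],[0,0,0],0]
  ]
}}

```text
time: 8.4
ee_pos: [0.4846, -0.1565, 0.1292]
tcp_rot: [-179.9, 0.1, -166.5]
wrist_force: [0.4, -0.4, -0.6]
opening: 0.0123
grasp_force: 78.3
```

```bash
python3 look.py w4.png cap_lugs port_mouth
python3 - <<'E'
from h import *
o=get_obs();print(o['torque'])
im,d=camera("side")
a=cv2.resize(cv2.cvtColor(im,4)[150:290,240:380],(560,560));b=cv2.imread('pics/w4.png')
cv2.imwrite('pics/v5.png',cv2.resize(np.hstack([a,cv2.resize(b,(746,560))]),(800,343)))
E
```

```text
8.4 [ 0.4846 -0.1565  0.1292] [-1.7993e+02  1.2000e-01 -1.6647e+02] [ 0.44 -0.39 -0.56] 0.012301534592896264
cap_lugs 0.95 [ 0.4825 -0.1588  0.0961] [252. 220.]
cap_lugs 0.62 [0.381  0.0382 0.0039] [503. 120.]
[ 0.01119361  0.018089   -0.01336092]
```

View pics/v5.png

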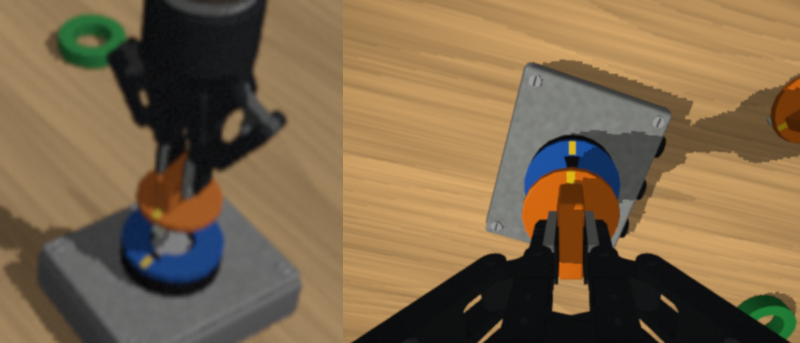

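Collar and cap stripes line up ((572,148) and (571,178)). Going down by feel.

>>> {"name": "servo_tool", "arguments": {
  "moves": [
    [[0,0,0],[0.0008,0.0007,0.007],0],
    [[0,0,0],[0,0,0.007],0],
    [[0,0,0],[0,0,0.003],0],
    [[0,0,0],[0,0,0.002],0],
    [[0,0,0],[0,0,0.0015],0],
    [[0,0,0],[0,0,0.0015],0],
    [[0,0,0],[0,0,0],0],
    [[0,0,0],[0,0,0],0]
  ]
}}

```text
time: 9.4
ee_pos: [0.483, -0.156, 0.1053]
tcp_rot: [180.0, 0.0, -166.5]
wrist_force: [0.8, 1.1, -1.0]
opening: 0.0123
grasp_force: 78.3
```

>>> {"name": "servo_tool", "arguments": {
  "moves": [
    [[0,0,0],[0,0,0.001],0],
    [[0,0,0],[0,0,0.001],0],
    [[0,0,0],[0,0,0.001],0],
    [[0,0,0],[0,0,0],0],
    [[0,0,0],[0,0,0],0]
  ]
}}

```text
time: 9.9
ee_pos: [0.4831, -0.156, 0.1025]
tcp_rot: [-180.0, 0.0, -166.5]
wrist_force: [0.9, 0.7, 1.5]
opening: 0.0123
grasp_force: 78.7
```

>>> {"name": "servo_tool", "arguments": {
  "moves": [
    [[0,0,0],[0,0,0.001],0],
    [[0,0,0],[0,0,0.001],0],
    [[0,0,0],[0,0,0],0],
    [[0,0,0],[0,0,0],0]
  ]
}}

```text
time: 10.3
ee_pos: [0.483, -0.156, 0.1004]
tcp_rot: [-180.0, 0.0, -166.5]
wrist_force: [0.9, 0.0, 2.8]
opening: 0.0124
grasp_force: 78.9
```

>>> {"name": "servo_tool", "arguments": {
  "moves": [
    [[0,0,0],[0,0,0.001],0],
    [[0,0,0],[0,0,0.001],0],
    [[0,0,0],[0,0,0],0],
    [[0,0,0],[0,0,0],0]
  ]
}}

```text
time: 10.7
ee_pos: [0.483, -0.1561, 0.0983]
tcp_rot: [-180.0, 0.0, -166.5]
wrist_force: [2.2, 0.6, 3.9]
opening: 0.0125
grasp_force: 79.0
```

The force is growing as the spring should (no hard rise), so the lugs are in the slots.

>>> {"name": "servo_tool", "arguments": {
  "moves": [
    [[0,0,0],[0,0,0.001],0],
    [[0,0,0],[0,0,0.001],0],
    [[0,0,0],[0,0,0.001],0],
    [[0,0,0],[0,0,0],0],
    [[0,0,0],[0,0,0],0]
  ]
}}

```text
time: 11.2
ee_pos: [0.483, -0.1561, 0.0955]
tcp_rot: [-180.0, 0.0, -166.5]
wrist_force: [1.1, 1.7, 5.4]
opening: 0.0125
grasp_force: 79.2
```

>>> {"name": "servo_tool", "arguments": {
  "moves": [
    [[0,0,0],[0,0,0.001],0],
    [[0,0,0],[0,0,0.001],0],
    [[0,0,0],[0,0,0.001],0],
    [[0,0,0],[0,0,0.0005],0],
    [[0,0,0],[0,0,0],0],
    [[0,0,0],[0,0,0],0]
  ]
}}

```text
time: 11.8
ee_pos: [0.4831, -0.1561, 0.0922]
tcp_rot: [-180.0, 0.0, -166.5]
wrist_force: [1.0, 1.0, 7.3]
opening: 0.0122
grasp_force: 79.5
```

>>> {"name": "servo_tool", "arguments": {
  "moves": [
    [[0,0,0],[0,0,0.0005],0],
    [[0,0,3],[0,0,0],0],
    [[0,0,3],[0,0,0],0],
    [[0,0,3],[0,0,0],0],
    [[0,0,3],[0,0,0],0],
    [[0,0,0],[0,0,0],0]
  ]
}}

```text
time: 12.4
ee_pos: [0.483, -0.1562, 0.0917]
tcp_rot: [-180.0, 0.0, -178.6]
wrist_force: [0.3, 0.3, 6.6]
opening: 0.0122
grasp_force: 79.5
```

```bash
python3 -c "
from h import *
o=get_obs();print(o['torque'],o['wrist_force'])"
```

```text
[ 0.04417175 -0.14765177 -0.01887638] [0.34700191 0.29451336 6.56252816]
```

Turning freely under the lip; continuing to 50°.

>>> {"name": "servo_tool", "arguments": {
  "moves": [
    [[0,0,4],[0,0,0],0],
    [[0,0,4],[0,0,0],0],
    [[0,0,4],[0,0,0],0],
    [[0,0,4],[0,0,0],0],
    [[0,0,4],[0,0,0],0],
    [[0,0,4],[0,0,0],0],
    [[0,0,0],[0,0,0],0]
  ]
}}

```text
time: 13.1
ee_pos: [0.4829, -0.1563, 0.0917]
tcp_rot: [-180.0, 0.0, 157.4]
wrist_force: [0.3, -0.3, 7.1]
opening: 0.0126
grasp_force: 79.5
```

>>> {"name": "servo_tool", "arguments": {
  "moves": [
    [[0,0,4],[0,0,0],0],
    [[0,0,4],[0,0,0],0],
    [[0,0,3],[0,0,0],0],
    [[0,0,3],[0,0,0],0],
    [[0,0,0],[0,0,0],0],
    [[0,0,0],[0,0,0],0]
  ]
}}

```text
time: 13.7
ee_pos: [0.483, -0.1564, 0.0917]
tcp_rot: [-180.0, 0.0, 143.5]
wrist_force: [0.7, 0.2, 8.3]
opening: 0.0124
grasp_force: 79.5
```

```bash
python3 -c "
from h import *
o=get_obs();print(o['torque'],o['wrist_force'],o['tcp_rot'])"
```

```text
[-0.09597526 -0.10449619 -0.02223887] [0.70817867 0.18808786 8.27571415] [-1.79977453e+02  4.54873937e-02  1.43481319e+02]
```

>>> {"name": "servo_tool", "arguments": {
  "moves": [
    [[0,0,0],[0,0,-0.001],0],
    [[0,0,0],[0,0,-0.001],0],
    [[0,0,0],[0,0,-0.001],0],
    [[0,0,0],[0,0,0],0],
    [[0,0,0],[0,0,0],0]
  ]
}}

```text
time: 14.2
ee_pos: [0.4829, -0.1563, 0.0946]
tcp_rot: [-180.0, 0.0, 143.5]
wrist_force: [0.8, -0.9, 6.0]
opening: 0.0125
grasp_force: 79.5
```

>>> {"name": "servo_tool", "arguments": {
  "moves": [
    [[0,0,0],[0,0,-0.001],0],
    [[0,0,0],[0,0,0],0],
    [[0,0,0],[0,0,0],0]
  ]
}}

```text
time: 14.5
ee_pos: [0.483, -0.1564, 0.0955]
tcp_rot: [-180.0, 0.0, 143.5]
wrist_force: [1.5, 0.2, 6.2]
opening: 0.0122
grasp_force: 79.4
```

>>> {"name": "servo_tool", "arguments": {
  "moves": [
    [[0,0,0],[0,0,-0.0005],0],
    [[0,0,0],[0,0,0],0],
    [[0,0,0],[0,0,0],0]
  ]
}}

```text
time: 14.8
ee_pos: [0.4829, -0.1563, 0.0958]
tcp_rot: [-180.0, 0.0, 143.5]
wrist_force: [1.7, -1.5, 3.3]
opening: 0.012
grasp_force: 78.9
```

>>> {"name": "servo_tool", "arguments": {
  "moves": [
    [[0,0,0],[0,0,-0.0005],0],
    [[0,0,0],[0,0,0],0],
    [[0,0,0],[0,0,0],0]
  ]
}}

```text
time: 15.1
ee_pos: [0.4829, -0.1563, 0.0958]
tcp_rot: [-180.0, -0.0, 143.5]
wrist_force: [3.7, -3.1, -1.6]
opening: 0.0123
grasp_force: 78.2
```

The cap sits against the pocket roof at 0.0958, as expected for a locked cap. Easing off and letting go.

>>> {"name": "servo_tool", "arguments": {
  "moves": [
    [[0,0,0],[0,0,0.0005],0],
    [[0,0,0],[0,0,0],0],
    [[0,0,0],[0,0,0],6],
    [[0,0,0],[0,0,0],15],
    [[0,0,0],[0,0,0],25],
    [[0,0,0],[0,0,0],40],
    [[0,0,0],[0,0,0],50],
    [[0,0,0],[0,0,0],50],
    [[0,0,0],[0,0,0],50]
  ],
  "force": 20
}}

```text
time: 16.0
ee_pos: [0.4828, -0.1559, 0.0957]
tcp_rot: [180.0, -0.0, 143.5]
wrist_force: [0.5, -0.6, -0.5]
opening: 0.0428
grasp_force: 0.0
```

>>> {"name": "servo_tool", "arguments": {
  "moves": [
    [[0,0,0],[0,0,-0.01],50],
    [[0,0,0],[0,0,-0.02],50],
    [[0,0,0],[0,0,-0.03],50],
    [[0,0,0],[0,0,-0.03],50],
    [[0,0,0],[-0.04,0,-0.03],50],
    [[0,0,0],[-0.04,0,0],50],
    [[0,0,0],[0,0,0],50],
    [[0,0,0],[0,0,0],50],
    [[0,0,0],[0,0,0],50]
  ]
}}

```text
time: 16.9
ee_pos: [0.5467, -0.2032, 0.2161]
tcp_rot: [-180.0, -0.0, 143.5]
wrist_force: [-0.1, 0.3, -0.4]
opening: 0.0426
grasp_force: 0.0
```

```bash
python3 look.py w6.png cap_center
python3 - <<'E'
from bar import *
b=sel((.484,-.156),.04,.098,.13);print(len(b),b.mean(0),cv2.minAreaRect((b[:,:2]*1000).astype(np.float32)))
e,V=np.linalg.eigh(np.cov(b[:,:2].T));print(np.degrees(np.arctan2(V[1,1],V[0,1])))
f=sel((.484,-.156),.04,.077,.098);print(len(f),np.median(f[:,2]))
im,d=camera("side")
a=cv2.resize(cv2.cvtColor(im,4)[150:290,240:380],(560,560));b=cv2.imread('pics/w6.png')
cv2.imwrite('pics/v6.png',cv2.resize(np.hstack([a,cv2.resize(b,(746,560))]),(800,343)))
E
```

```text
16.9 [ 0.5467 -0.2032  0.2161] [-1.8000e+02 -2.0000e-02  1.4351e+02] [-0.13  0.34 -0.43] 0.04264077106857481
cap_center 0.57 [ 0.4844 -0.1558  0.0853] [255.  93.]
1158 [ 0.48223672 -0.15523818  0.11684739] ((482.7174987792969, -155.80599975585938), (13.642752647399902, 45.864585876464844), 54.03278732299805)
144.1121932642834
3102 0.08702922320646755
```

View pics/v6.png

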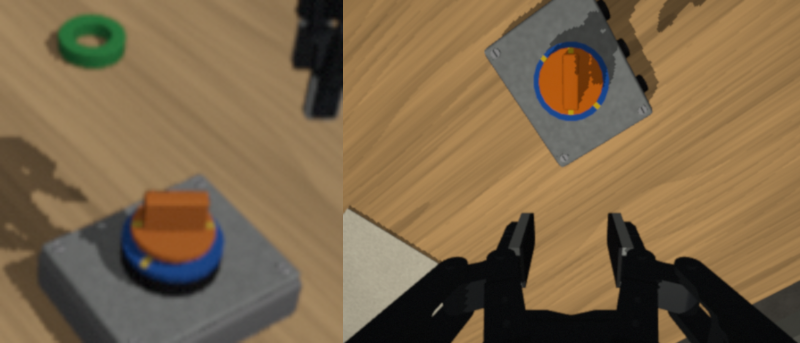

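The cap (at (178,230) left, (570,82) right) sits low on the collar, turned 50°. Its flange top is at 87 mm, so its underside is about 6 mm above the collar, which means it is locked.

```bash
python3 -c "
from workcell import *
print(job_done())"
```

```text
the job is handed in; nothing more can be done
None
```

The farthest orange cap is locked in the port: I pressed it in, turned it 50° clockwise, let it rise into its catch, and it stayed there when released, with its flange about 6 mm above the collar. I handed the job in after about 17 s, and no other item on the bench was touched.

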